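# Shut and bolt the control-module test fixture

### The arm

A 6-joint arm with a two-finger parallel gripper is mounted at the origin on the work surface. World frame = base frame: x ahead of the robot, y to its left, z up, the work surface at z = 0. Lengths are in mm, angles in rad, forces in N, time in s.
With the tool pointing down it reaches from about 275 to 750 mm from the base axis. Payload 10.2 kg.
Tool frame: the origin (TCP) lies midway between the tips of the shut fingers; the grasp point (between the pads) lies 19 mm behind it; z points along the fingers, y is the line along which they close (so a half turn about z gives the same grasp; the last joint's range is limited). The gripper opens to 85 mm and grips with 20 to 120 N. Pads are 22 mm wide; open, the fingers measure 114 mm over their backs; the gripper's body (76 mm by 85 mm) begins 54 mm behind the grasp point. The pads swing forward as they close: fully open they stand 13 mm farther back than shut.
Start: joints at [-1.4, 0.313, 1.498, -0, 1.331, -0.223], TCP at [201.431, -484.827, 231.294] pointing down, gripper open.
Joint ranges: [-2.94, 2.94], [-0.97, 2.17], [0.19, 2.56], [-1.23, 4.37], [0.02, 3.11], [-2.88, 2.88]. Speed limits (rad/s): [2.39, 2.39, 3.01, 3.14, 3.14, 3.14].

### API

Orientations are given as a unit quaternion [w, x, y, z].
In Python, from rig import sense, capture, finish_job, find_in, place_of gives the robot as it stands. The module is installed in compiled form; this text tells all that it offers.
- The arm moves only by the shell command python3 -m jog 'ROWS' [FORCE]. ROWS is JSON, a list of rows, each an object of numbers: "tx", "ty", "tz": the shift along the tool's x, y, z in mm; "ax", "ay", "az": the turn, a rotation vector about the tool's x, y, z in rad; "jaw": the closure, from -1 (fully open) to 1 (shut), so that 0 is half open. In form: [{"tx": .., "ty": .., "tz": .., "ax": .., "ay": .., "az": .., "jaw": ..}, ...]. A call has 1 to 5 rows; each row shifts and turns the commanded pose from where the row before left it, along the tool's axes as they then stand; what a row does not reach is not made up. A row lasts 1/8 s, in which the tool goes at most 62.5 mm and 10.7 degrees, less where a joint would pass 70% of its speed; a pose out of reach is approached as far as the arm can. A call with a gripper value outside its range is refused whole. The fingers move at their own pace and stop on an object; FORCE is the grip in N (left out, the last holds). Time passes only in rows, so rows that do not move let the fingers close. It gives the time, the measured TCP pose, the force, the opening and the grip force at its end, in the units of the state.
- sense(): the state, without advancing time (a new reading comes with each control period).
- capture(name): name is "scene" or "top"; returns a dict with "color" (400x640x3 uint8, red, green, blue), "depth" (400x640 float32, mm along the optical axis (not along the pixel's ray), 0 where there is no reading), "fx", "fy", "cx", "cy" (pixels), "k1" (the pictures are not rectified: a ray, as slopes to the right and down, at radius r is drawn at 1 + k1 r^2 times it, then the intrinsics apply), "camera_from_world" (4x4, takes a point from world to camera coordinates). Camera axes: x right, y up, looking along -z (the intrinsics and any distortion apply to the point x, -y, -z); pixel columns grow to the right and rows downward; lengths in mm; the calibration is good to about 2 mm. A picture is of the moment at which its call begins.
- finish_job(): hands the job in; it is judged then, once.
Trained networks look in the newest picture that a camera, given by its name, has taken for a name from the list of things; names that differ only in an ending like _2 or _b are one class to them, and where a whole thing is asked for, a point or a joint stands for the part that bears it (a point fixed in the world has none). Each returns a list of dicts, best first, with "conf" (0 to 1); they miss things now and then, are a little off and sometimes report something else, mostly with a low value. They report only what shows in the picture. A call takes as long as a camera call.
- find_in(query, camera): "centre" ([column, row] in pixels, amid what is visible of it).
- place_of(query, camera): "centre" ([column, row] in pixels: a listed point, or the origin of a listed thing).
The state is a dict: "time_s": time; "joints": joint angles; "dq": joint speeds; "tau": joint torques, N m; "eef_pos": TCP position; "ee_rot": TCP orientation; "force": force on the tool from outside, world axes, zero at the start; "wrist_torque": the same for the moment, N m; "grip_width": opening from 0.0 (shut) to 1.0 (fully open); "grip_force": force on a finger pad.
Only numpy, scipy, OpenCV 4.12 (cv2) and the standard library are available. Lean on these libraries where they do the work, as an engineer would, in place of code of your own. Each camera call takes 0.05 s, during which the arm holds its last target. There are 200 camera calls.

### The job

One of the two test fixtures on the bench stands open: push its blue cover down flat over the control module inside, and only then push its red bolt along its track until it is fully home over the cover's hasp. Pick nothing up, and leave the other fixture shut and bolted and everything else on the bench where it is.

Things in the scene. Friction and masses are not known exactly. Their poses are not given: they have to be found in the camera images.
- fixture: Open test fixture, fixed to the bench, left or right, yaw within 0.45 rad. Origin: centre of underside; z up, x to the hinge side (away from the robot at yaw 0), y along the bolt. Sizes in mm in this frame: aluminium base 190 x 160 x 30 high; grey nest walls to z 66, x -50 to 70, y +-60; hinge axis along y at x 72, z 71; dark bolt track x -90 to -53, y -78 to 40, top z 60.
- lid (a joint): Angle of the open fixture's cover about its hinge, rad: 0 shut and flat, grows as it opens (free edge up). Starts between 0.7 and 1.3. The stiff hinge (about 0.16 N m of friction) keeps the cover where it is left; a push of 1 to 3 N near the free edge moves it.
- hinge (a point): Mid-point of the hinge axis of the open fixture's cover: fixture frame x 72, y 0, z 71 mm. The point turns with the cover. The cover is a blue plate with white stripes, 8 mm thick (4 either side of the axis), 110 wide along y, reaching from 4 to 122 mm from the axis. Shut, its upper face is at z 75.
- cover_edge (a point): Middle of the cover's free edge, on its outer (upper) face, 122 mm from the hinge axis. Beyond it a steel hasp tab 28 wide, 4 thick reaches 20 mm further, at fixture y 4 to 32.
- slide (a joint): Travel of the open fixture's red bolt, m: 0 fully withdrawn, grows as it slides along the fixture's +y, 0.045 fully home against its stop, over the hasp. Starts between 0 and 0.012. Friction about 2 N; it stays where it is left.
- bolt_knob (a point): Centre of the top face of the upright red knob by which the bolt is pushed: knob 16 x 16 mm, 26 tall, z 79 to 105, at fixture x -82, y -60 plus the bolt's travel. It stands on the bolt, a flat red strip 34 (x) x 60 (y), top at z 79, reaching 15 mm from the knob's centre to -y and 45 to +y.
- bolt_stop (a point): Top of the dark end stop of the bolt, 16 x 8 mm, top at z 81, at fixture x -82, y 36 mm: the bolt's +y end arrives at it when home.
- module: Silver steering control module with a green dot, 100 x 100 x 26 mm, lying loose in the open fixture's nest (2 mm play each side, its top 10 mm below the nest's rim). Origin: centre of its underside. It stays there.
- spare_fixture: A second, identical fixture, fixed to the bench, already shut and bolted, nothing in it; same frame and sizes. To be left as it is.
- lid_spare (a joint): Cover angle of the second fixture, rad: 0, shut.
- slide_spare (a joint): Bolt travel of the second fixture, m: 0.045, home.
- keys: Loose blue key with a white tag, about 115 x 26 x 10 mm, between the fixtures. Origin: underside of the blue head. Bystander.
- stalk: Loose black indicator stalk about 160 mm long, 38 high, lying lengthwise between the fixtures on the robot side. Origin: underside near its middle. Bystander.
- shaft: Loose steel shaft with square joints at both ends, 226 mm long along y, 34 high, beyond the fixtures. Origin: underside at mid-length. Bystander.
- spare_module: Loose silver module like the one in the fixture, 100 x 100 x 26 mm, lying on the bench to the left. Origin: centre of underside. Bystander.
- grease_jar: Loose jar, 68 mm diameter, 75 high, red cap, to the left. Origin: centre of underside. Bystander.
- wrench: Loose wrench lying on the bench to the right. Origin: underside near its middle. Bystander.
- screw_tray: Loose yellow open tray 110 x 80 x 30 mm, to the right. Origin: centre of underside. Bystander.

How it is judged (in metres and radians):
On the way, in this order (a step that is already met when the one before it is completed fails the run):
1. the cover is shut flat while the bolt is still withdrawn (value of joint lid below 0.06 rad and value of joint slide below 0.02 m), for 0.1 s.
2. the bolt is home over the hasp of the shut cover (value of joint lid below 0.06 rad and value of joint slide above 0.041 m), for 0.2 s.
At the end, for the whole second after the job is handed in: The open fixture's cover is shut (within 0.06 rad of flat) and its bolt is home (at least 41 of 45 mm), the second fixture is still shut and bolted likewise, the module still lies in its nest (moved less than 12 mm) and the loose things lie within 20 mm of where they were (all of step 2 and value of joint lid_spare below 0.06 rad and value of joint slide_spare above 0.041 m and distance of module from where it was at the start of the episode below 0.012 m and distance of each of keys, stalk, shaft, spare_module, grease_jar, wrench, screw_tray from where it was at the start of the episode below 0.02 m); the robot touches nothing.
It fails at once if the bolt is pushed forward before the cover is down (value of joint slide above 0.02 m and value of joint lid above 0.1 rad).
It fails at once if the module is lifted or moved in its nest (distance of module from where it was at the start of the episode above 0.012 m).
It fails at once if the second fixture is opened or unbolted (value of joint lid_spare above 0.06 rad or value of joint slide_spare below 0.041 m).
It fails at once if something else on the bench is picked up or pushed away (distance of any of keys, stalk, shaft, spare_module, grease_jar, wrench, screw_tray from where it was at the start of the episode above 0.02 m).
It also fails if it takes over 43 s, if anything falls off the work surface, if the arm or the gripper's body presses on something with over 40 N, if the wrist force passes 120 N, or if a joint passes its speed limit or range.

## Working session

There is one attempt and no reset: what is moved stays moved. The work goes in short steps, Python scripts to look and compute and a shell command to move; the robot and the scene stay as the last step left them, time stands still between calls to the robot, and variables do not carry over. Pictures are saved under pics/ and viewed, at most 10 in all, crops included, and the job is handed in when it is done.

```bash
mkdir -p pics
cat > h.py <<'E'
import numpy as np, cv2
from rig import *
def ray2w(c,px,depth=None,z=None):
    d=np.array([(px[0]-c['cx'])/c['fx'],(px[1]-c['cy'])/c['fy']]);u=d.copy()
    for _ in range(20): u=d/(1+c['k1']*(u@u))
    T=np.linalg.inv(np.array(c['camera_from_world']))
    r=T[:3,:3]@np.array([u[0],-u[1],-1.]);o=T[:3,3]
    return o+r*(depth if depth is not None else (z-o[2])/r[2])
def cloud(c):
    h,w=c['depth'].shape
    v,u=np.mgrid[:h,:w]
    d=np.stack([(u-c['cx'])/c['fx'],(v-c['cy'])/c['fy']],-1);k=d.copy()
    for _ in range(20): k=d/(1+c['k1']*(k**2).sum(-1,keepdims=True))
    D=c['depth'][...,None]
    p=np.concatenate([k[...,:1]*D,-k[...,1:]*D,-D],-1)
    T=np.linalg.inv(np.array(c['camera_from_world']))
    return p@T[:3,:3].T+T[:3,3]
E
python3 - <<'E'
from h import *
for n in ('top','scene'):
    c=capture(n);cv2.imwrite(f'pics/{n}0.png',c['color'][...,::-1])
    np.savez(f'{n}0.npz',**c)
    P=cloud(c)
    print(n,np.linalg.inv(np.array(c['camera_from_world']))[:3,3].round())
    for q in ('fixture','spare_fixture','hinge','cover_edge','bolt_knob','bolt_stop','module'):
        for r in place_of(q,n)[:2]:
            u,v=np.round(r['centre']).astype(int)
            print(q,round(r['conf'],2),u,v,P[v,u].round() if 0<=v<400 and 0<=u<640 else '')
print(sense())
E
```

```text
top [ 418.  -22. 1173.]
fixture 0.64 235 204 [547. 217.  56.]
spare_fixture 0.91 380 199 [ 563. -184.   74.]
hinge 0.82 224 177 [617. 242.  92.]
cover_edge 0.81 214 182 [595. 256. 138.]
bolt_knob 0.68 248 229 [476. 170. 103.]
bolt_knob 0.57 220 235 [460. 249.  80.]
bolt_stop 0.71 220 237 [455. 251.  70.]
module 0.86 232 203 [550. 225.  57.]
scene [1372.  257. 1302.]
fixture 0.67 451 218 [408. 425.  44.]
fixture 0.63 390 237 [607. 236. 114.]
spare_fixture 0.63 277 210 [ 607. -175.   73.]
hinge 0.64 390 248 [616. 246.  62.]
cover_edge 0.84 395 218 [576. 236. 183.]
bolt_knob 0.65 382 205 [481. 177. 104.]
bolt_stop 0.68 401 212 [412. 247.   1.]
{'time_s': 0.8, 'joints': array([-1.40041074e+00,  3.12906363e-01,  1.49769812e+00, -7.73330056e-06,
        1.33099302e+00, -2.23459762e-01]), 'dq': array([1.64876183e-03, 5.61687282e-05, 4.85502306e-04, 7.91971046e-04,
       6.64495120e-04, 1.18621425e-03]), 'tau': array([-7.71755440e-04, -4.12140942e+01, -2.59892088e+01, -2.63520242e-04,
        5.20332233e-04, -2.27649664e-06]), 'eef_pos': array([ 201.42403134, -484.83175163,  231.29162729]), 'ee_rot': array([-2.52044447e-06,  9.80673126e-01,  1.95653313e-01, -3.69042469e-06]), 'force': array([-0.24443458,  0.46237545, -0.08260726]), 'wrist_torque': array([-0.02804721, -0.04281316, -0.02021511]), 'grip_force': 0.0, 'grip_width': 1.0005960643704603}
```

Run:
```python
import cv2,numpy as np
a=cv2.imread('pics/top0.png')[120:290,140:460];b=cv2.imread('pics/scene0.png')[140:310,230:550]
im=np.vstack([cv2.resize(x,None,fx=1.75,fy=1.75,interpolation=2) for x in(a,b)]);cv2.imwrite('pics/v1.png',im)
from h import cloud
c=dict(np.load('top0.npz'));P=cloud(c);C=c['color'].astype(int)
r,g,bl=C[...,0],C[...,1],C[...,2]
red=(r>120)&(g<80)&(bl<80); blue=(bl>100)&(bl>r+50)
left=(P[...,1]>90)&(P[...,1]<380)&(P[...,0]>380)
for n,m in(('red',red),('blue',blue)):
    v,u=np.where(m&left&(P[...,2]>50)); 
    print(n,len(u)); print(np.c_[u,v,P[v,u].round()].astype(int)[::max(1,len(u)//30)])
```

```text
red 202
[[249 221 499 173  76]
 [243 222 496 189  79]
 [249 222 496 173  79]
 [235 223 493 211  78]
 [241 223 493 194  78]
 [247 223 493 178  79]
 [253 223 494 162  78]
 [238 224 490 202  80]
 [244 224 491 186  79]
 [250 224 491 170  79]
 [235 225 488 211  77]
 [241 225 488 194  77]
 [247 225 488 178  76]
 [253 225 488 162  78]
 [238 226 485 202  80]
 [244 226 485 186  76]
 [235 227 482 210  81]
 [241 227 482 194  79]
 [247 227 481 173 105]
 [237 228 480 205  78]
 [243 228 480 188  78]
 [249 228 478 167 108]
 [239 229 477 199  78]
 [245 229 477 183  78]
 [235 230 474 209  80]
 [241 230 474 193  79]
 [247 230 473 172 106]
 [237 231 472 204  79]
 [243 231 472 188  78]
 [249 231 471 167 106]
 [238 232 469 201  83]
 [244 232 469 185  78]
 [237 233 466 204  79]
 [243 233 466 188  80]]
blue 53
[[192  81 870 328 129]
 [197  83 867 316 124]
 [215  83 866 267 128]
 [193  84 863 326 126]
 [195  84 865 322 122]
 [196  84 863 318 126]
 [197  84 863 315 127]
 [204  84 864 297 126]
 [205  84 862 292 130]
 [206  84 864 292 124]
 [207  84 865 289 124]
 [209  84 865 284 124]
 [212  84 863 275 128]
 [
[... 218 characters left out ...]
 296 127]
 [205  85 861 294 125]
 [208  85 860 285 129]
 [209  85 861 283 126]
 [210  85 862 281 123]
 [211  85 861 278 126]
 [212  85 862 275 125]
 [213  85 861 272 127]
 [214  85 862 270 125]
 [215  85 863 268 123]
 [216  85 861 264 127]
 [217  85 862 262 125]
 [218  85 862 259 125]
 [219  85 862 257 125]
 [202  86 859 302 124]
 [203  86 857 298 128]
 [205  86 858 293 127]
 [208  86 859 286 125]
 [211  86 858 278 126]
 [212  86 858 275 126]
 [214  86 858 269 128]
 [215  86 859 267 124]
 [217  86 859 262 125]
 [218  86 857 258 129]
 [219  86 860 257 122]
 [220  86 860 254 124]
 [204  87 856 296 125]
 [210  87 855 279 128]
 [212  87 856 275 124]
 [215  87 857 267 124]
 [218  87 857 259 124]]
```

View pics/v1.png

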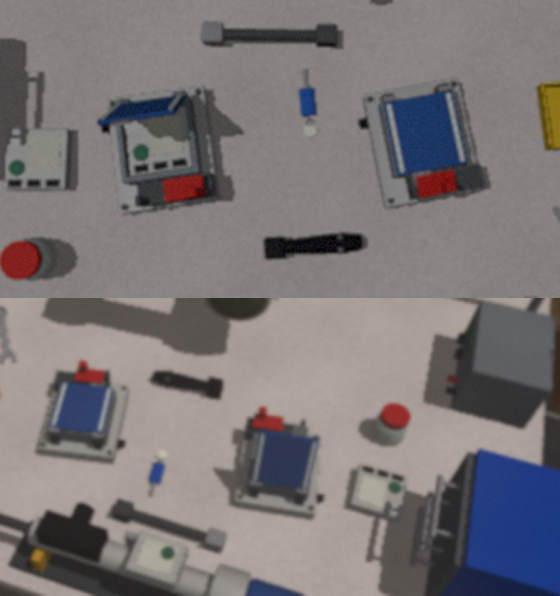

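```bash
cat > fit.py <<'E'
from h import *
from scipy.optimize import minimize
def sd(q,x0,x1,y0,y1):
    return np.maximum(np.maximum(x0-q[:,0],q[:,0]-x1),np.maximum(y0-q[:,1],q[:,1]-y1))
def loc(P,x,y,a):
    d=P[:,:2]-[x,y];c,s=np.cos(a),np.sin(a)
    return np.c_[d@[c,s],d@[-s,c]]
if __name__=='__main__':
    c=dict(np.load('top0.npz'));P=cloud(c);C=c['color'].astype(int)
    reg=(abs(P[...,0]-550)<150)&(abs(P[...,1]-217)<130)
    Q=P[reg&(P[...,2]<40)]; hi=Q[:,2]>20; lo=Q[:,2]<10
    red=P[reg&(C[...,0]>120)&(C[...,1]<80)&(P[...,2]>72)&(P[...,2]<84)]
    kn=P[reg&(C[...,0]>120)&(C[...,1]<80)&(P[...,2]>98)]
    def cost(p):
        L=loc(Q,*p); s=sd(L,-95,95,-80,80)
        return np.minimum(np.maximum(s[hi],0),15).sum()+np.minimum(np.maximum(-s[lo],0),15).sum()
    best=min((minimize(cost,[x,y,a],method='Nelder-Mead') for x in(535,555) for y in(210,225) for a in(-.2,0.05,.2)),key=lambda r:r.fun)
    p=best.x;print('pose',p,best.fun,hi.sum(),lo.sum())
    L=loc(red,*p);print('red strip x',np.percentile(L[:,0],[1,99]),'y',np.percentile(L[:,1],[1,99]))
    print('knob',loc(kn,*p).mean(0),len(kn), np.ptp(loc(kn,*p),axis=0))
    a=cv2.minAreaRect(Q[hi][:,:2].astype(np.float32));print(a)
    for n in('top','scene'):
        c=dict(np.load(n+'0.npz'));P=cloud(c).reshape(-1,3);C=c['color'].reshape(-1,3).astype(int)
        L=np.c_[loc(P,*p),P[:,2]]
        m=(C[:,2]>C[:,0]+25)&(abs(L[:,0])<110)&(abs(L[:,1])<75)&(L[:,2]>70)
        r=L[m]; ang=np.arctan2(r[:,2]-71,72-r[:,0]);rad=np.hypot(r[:,2]-71,72-r[:,0])
        far=rad>60
        print(n,m.sum(),'lid',np.median(ang[far]),np.percentile(rad,[2,50,98]),'y',np.percentile(r[:,1],[2,98]))
        if far.sum()>10:
            k=np.polyfit(r[:,2],r[:,0],1);print('slope ang',np.arctan2(1,-k[0]), 'x at z71',np.polyval(k,71))
E
python3 fit.py
```

```text
pose [5.49502056e+02 2.32499374e+02 1.57358836e-01] 131.27017087702404 1005 5312
red strip x [-89.20157785 -59.40477056] y [-63.62927532  -8.23866775]
knob [-82.04453331 -50.2481305 ] 29 [14.95166883 12.49354829]
((548.3825073242188, 237.87677001953125), (189.87835693359375, 172.9788360595703), 8.994170188903809)
top 354 lid 1.2168655698364232 [ 23.35078147 100.05894578 124.84163566] y [-55.55245516  44.2524988 ]
slope ang 1.1569568075704333 x at z71 77.54707714336965
scene 745 lid 1.216921586418442 [  9.12321244  67.63631573 121.38786423] y [-41.6477402   38.50468019]
slope ang 1.1918063236218146 x at z71 74.61592211954833
```

```bash
cat > to.py <<'E'
# python3 to.py X Y Z  (fixture frame mm) -> shift needed in tool axes
import sys
from h import *
from scipy.spatial.transform import Rotation as R
s=sense();w=s['ee_rot'];Rt=R.from_quat([w[1],w[2],w[3],w[0]]).as_matrix()
x0,y0,a=549.5,232.5,.157
F=np.array([[np.cos(a),-np.sin(a),0],[np.sin(a),np.cos(a),0],[0,0,1]])
cur=F.T@(s['eef_pos']-[x0,y0,0])
print('t',round(s['time_s'],2),'fixture pos',cur.round(1),'F fix',(F.T@s['force']).round(1),'toolx yaw',np.arctan2(Rt[1,0],Rt[0,0]).round(3),'z',Rt[:,2].round(3),'w',round(s['grip_width'],2))
if len(sys.argv)>3:
    t=np.array([float(v) for v in sys.argv[1:4]]);print('tool shift',(Rt.T@F@(t-cur)).round(1))
E
python3 -m jog '[{"tz":-20,"az":0.12,"jaw":1},{"az":0.117,"jaw":1},{"tx":37,"ty":-46,"jaw":1},{"tx":37,"ty":-46,"jaw":1},{"tx":37,"ty":-46,"jaw":1}]' 40 && python3 -m jog '[{"tx":37,"ty":-46,"jaw":1},{"tx":37,"ty":-46,"jaw":1},{"tx":37,"ty":-46,"jaw":1},{"tx":37,"ty":-46,"jaw":1},{"tx":37,"ty":-46,"jaw":1}]'; python3 to.py 80 0 250
```

```text
t 0.8 fixture pos [-456.  -654.1  231.3] F fix [-0.2  0.5 -0.1] toolx yaw 0.394 z [-0.  0. -1.] w 1.0
tool shift [ 674.5 -510.1  -18.7]schema error: expected keys tx, ty, tz, ax, ay, az, jaw
```

```bash
python3 -m jog '[{"tx":0,"ty":0,"tz":-20,"ax":0,"ay":0,"az":0.12,"jaw":1},{"tx":0,"ty":0,"tz":0,"ax":0,"ay":0,"az":0.117,"jaw":1},{"tx":37,"ty":-46,"tz":0,"ax":0,"ay":0,"az":0,"jaw":1},{"tx":37,"ty":-46,"tz":0,"ax":0,"ay":0,"az":0,"jaw":1},{"tx":37,"ty":-46,"tz":0,"ax":0,"ay":0,"az":0,"jaw":1}]' 40 && python3 -m jog '[{"tx":37,"ty":-46,"tz":0,"ax":0,"ay":0,"az":0,"jaw":1},{"tx":37,"ty":-46,"tz":0,"ax":0,"ay":0,"az":0,"jaw":1},{"tx":37,"ty":-46,"tz":0,"ax":0,"ay":0,"az":0,"jaw":1},{"tx":37,"ty":-46,"tz":0,"ax":0,"ay":0,"az":0,"jaw":1},{"tx":37,"ty":-46,"tz":0,"ax":0,"ay":0,"az":0,"jaw":1}]'; python3 to.py 80 0 250
```

```text
time_s: 1.42
eef_pos: [290.1, -329.6, 251.4]
ee_rot: [0.0, 0.997, 0.078, 0.0]
force: [0.5, -0.0, 0.4]
grip_width: -0.002
grip_force: 0.0
time_s: 2.05
eef_pos: [437.1, -73.3, 251.6]
ee_rot: [0.0, 0.997, 0.078, 0.0]
force: [1.1, -0.9, -0.9]
grip_width: -0.0
grip_force: 0.0
t 2.05 fixture pos [-158.9 -284.5  251.6] F fix [ 0.9 -1.1 -0.9] toolx yaw 0.157 z [ 0.001 -0.    -1.   ] w -0.0
tool shift [ 238.8 -284.5    1.6]
```

```bash
python3 -m jog '[{"tx":40,"ty":-47,"tz":0,"ax":0,"ay":0,"az":0,"jaw":1},{"tx":40,"ty":-47,"tz":0,"ax":0,"ay":0,"az":0,"jaw":1},{"tx":40,"ty":-47,"tz":0,"ax":0,"ay":0,"az":0,"jaw":1},{"tx":40,"ty":-47,"tz":0,"ax":0,"ay":0,"az":0,"jaw":1},{"tx":40,"ty":-47,"tz":0,"ax":0,"ay":0,"az":0,"jaw":1}]' 40 && python3 -m jog '[{"tx":38,"ty":-49,"tz":0,"ax":0,"ay":0,"az":0,"jaw":1},{"tx":0,"ty":0,"tz":0,"ax":0,"ay":0,"az":0,"jaw":1}]'; python3 to.py 80 0 163
```

```text
time_s: 2.68
eef_pos: [598.0, 190.2, 251.4]
ee_rot: [0.0, 0.997, 0.078, 0.0]
force: [0.3, -0.6, 0.0]
grip_width: -0.002
grip_force: 0.0
time_s: 2.92
eef_pos: [627.5, 245.8, 248.8]
ee_rot: [-0.0, 0.997, 0.08, -0.001]
force: [0.1, -0.5, -0.8]
grip_width: 0.0
grip_force: 0.0
t 2.92 fixture pos [ 79.1   1.  248.8] F fix [-0.  -0.5 -0.8] toolx yaw 0.161 z [-0.002 -0.    -1.   ] w 0.0
tool shift [ 1.1  1.  85.8]
```

```bash
python3 -m jog '[{"tx":0,"ty":0,"tz":43,"ax":0,"ay":0,"az":0,"jaw":1},{"tx":0,"ty":0,"tz":43,"ax":0,"ay":0,"az":0,"jaw":1},{"tx":-15,"ty":0,"tz":0,"ax":0,"ay":0,"az":0,"jaw":1},{"tx":-14,"ty":0,"tz":2,"ax":0,"ay":0,"az":0,"jaw":1},{"tx":-8,"ty":0,"tz":4,"ax":0,"ay":0,"az":0,"jaw":1}]'; python3 to.py 35 0 153
```

```text
time_s: 3.55
eef_pos: [590.2, 235.9, 160.0]
ee_rot: [0.0, 0.997, 0.078, 0.001]
force: [1.3, -0.7, 1.6]
grip_width: 0.002
grip_force: 0.7
t 3.55 fixture pos [ 40.8  -3.  160. ] F fix [ 1.2 -0.9  1.6] toolx yaw 0.156 z [ 0.001 -0.    -1.   ] w 0.0
tool shift [-5.8 -3.   7. ]
```

```bash
cat > lid.py <<'E'
from fit import *
p=(549.5,232.5,.157)
import sys
c=capture('scene');P=cloud(c).reshape(-1,3);C=c['color'].reshape(-1,3).astype(int)
cv2.imwrite('pics/'+sys.argv[1],cv2.resize(c['color'][140:310,300:500,::-1],None,fx=3,fy=3))
L=np.c_[loc(P,*p),P[:,2]]
m=(C[:,2]>C[:,0]+25)&(abs(L[:,0])<110)&(abs(L[:,1])<75)&(L[:,2]>65)
r=L[m];k=np.polyfit(r[:,0],r[:,2],1)if np.ptp(r[:,0])>np.ptp(r[:,2]) else None
ang=np.arctan2(r[:,2]-71,72-r[:,0]);rad=np.hypot(r[:,2]-71,72-r[:,0])
print('lid~',np.median(ang[rad>60])-.04,m.sum(),'slope',None if k is None else np.arctan(-k[0]))
c=capture('top');P=cloud(c);C=c['color'].astype(int)
kn=P[(C[...,0]>120)&(C[...,1]<80)&(P[...,2]>98)&(P[...,2]<112)&(abs(P[...,0]-480)<60)&(abs(P[...,1]-200)<80)]
print('knob',loc(kn,*p).mean(0) if len(kn) else None,len(kn))
E
python3 lid.py l1.png
```

```text
lid~ 1.1026626715893175 475 slope None
knob [-81.97479729 -50.17622258] 29
```

```bash
python3 -m jog '[{"tx":-6,"ty":-3,"tz":7,"ax":0,"ay":0,"az":0,"jaw":1},{"tx":-15,"ty":0,"tz":11,"ax":0,"ay":0,"az":0,"jaw":1},{"tx":-13,"ty":0,"tz":14,"ax":0,"ay":0,"az":0,"jaw":1},{"tx":-10,"ty":0,"tz":16,"ax":0,"ay":0,"az":0,"jaw":1},{"tx":-6,"ty":0,"tz":18,"ax":0,"ay":0,"az":0,"jaw":1}]'; python3 to.py -12 0 77; python3 lid.py l2.png
```

```text
time_s: 4.28
eef_pos: [540.1, 232.1, 92.7]
ee_rot: [-0.0, 0.997, 0.078, -0.0]
force: [1.7, 0.0, 1.4]
grip_width: -0.001
grip_force: 0.5
t 4.28 fixture pos [-9.3  1.  92.7] F fix [ 1.7 -0.3  1.4] toolx yaw 0.157 z [-0.  0. -1.] w -0.0
tool shift [-2.7  1.  15.7]
lid~ 0.1849379194477043 555 slope 0.19438006295889204
knob None 0
```

```bash
python3 -m jog '[{"tx":-3,"ty":0,"tz":10,"ax":0,"ay":0,"az":0,"jaw":1},{"tx":0,"ty":0,"tz":6,"ax":0,"ay":0,"az":0,"jaw":1},{"tx":0,"ty":0,"tz":3,"ax":0,"ay":0,"az":0,"jaw":1},{"tx":0,"ty":0,"tz":1,"ax":0,"ay":0,"az":0,"jaw":1},{"tx":0,"ty":0,"tz":0,"ax":0,"ay":0,"az":0,"jaw":1}]'; python3 to.py; python3 lid.py l3.png
```

```text
time_s: 5.0
eef_pos: [537.7, 231.5, 74.9]
ee_rot: [0.0, 0.997, 0.078, 0.0]
force: [-8.4, -2.2, 13.7]
grip_width: 0.001
grip_force: 7.2
t 5.0 fixture pos [-11.8   0.9  74.9] F fix [-8.7 -0.8 13.7] toolx yaw 0.157 z [ 0. -0. -1.] w 0.0
lid~ -0.007871988837568657 497 slope 0.006328691666847818
knob None 0
```

```bash
python3 -m jog '[{"tx":0,"ty":0,"tz":-50,"ax":0,"ay":0,"az":0,"jaw":1},{"tx":-35,"ty":43,"tz":0,"ax":0,"ay":0,"az":0,"jaw":1},{"tx":-35,"ty":43,"tz":0,"ax":0,"ay":0,"az":0,"jaw":1},{"tx":0,"ty":2,"tz":0,"ax":0,"ay":0,"az":0,"jaw":1},{"tx":0,"ty":0,"tz":0,"ax":0,"ay":0,"az":0,"jaw":1}]'; python3 to.py -82 -88 87; python3 lid.py l4.png
```

```text
time_s: 5.72
eef_pos: [483.0, 133.7, 123.7]
ee_rot: [-0.0, 0.997, 0.078, 0.001]
force: [1.6, 0.7, -0.6]
grip_width: -0.004
grip_force: 0.0
t 5.72 fixture pos [-81.1 -87.2 123.7] F fix [ 1.7  0.4 -0.6] toolx yaw 0.156 z [ 0.001  0.    -1.   ] w -0.0
tool shift [-0.9  0.8 36.7]
lid~ -0.01398037331347712 717 slope -0.0032742642215462113
knob None 0
```

View pics/l4.png

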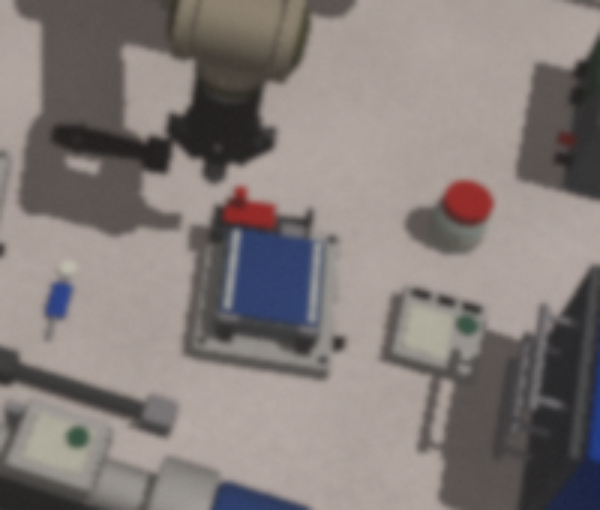

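The picture shows the cover flat (crop about 270,275) and the bolt still withdrawn. The knob is at (240,195), with the shut fingers beside it on the -y side at (215,165).

```bash
python3 -m jog '[{"tx":-1,"ty":0,"tz":18,"ax":0,"ay":0,"az":0,"jaw":1},{"tx":0,"ty":0,"tz":18,"ax":0,"ay":0,"az":0,"jaw":1},{"tx":0,"ty":-8,"tz":0,"ax":0,"ay":0,"az":0,"jaw":1},{"tx":0,"ty":-8,"tz":0,"ax":0,"ay":0,"az":0,"jaw":1},{"tx":0,"ty":-8,"tz":0,"ax":0,"ay":0,"az":0,"jaw":1}]'; python3 to.py -82 -37 88;  python3 -m jog '[{"tx":0,"ty":-8,"tz":0,"ax":0,"ay":0,"az":0,"jaw":1},{"tx":0,"ty":-8,"tz":0,"ax":0,"ay":0,"az":0,"jaw":1},{"tx":0,"ty":0,"tz":0,"ax":0,"ay":0,"az":0,"jaw":1}]'; python3 to.py -82 -37 88
```

```text
time_s: 6.45
eef_pos: [477.9, 157.9, 87.9]
ee_rot: [0.0, 0.997, 0.079, 0.001]
force: [1.3, -1.3, -0.8]
grip_width: 0.003
grip_force: 1.1
t 6.45 fixture pos [-82.4 -62.5  87.9] F fix [ 1.1 -1.5 -0.8] toolx yaw 0.157 z [ 0.001 -0.    -1.   ] w 0.0
tool shift [  0.4 -25.5  -0.1]
time_s: 6.82
eef_pos: [474.9, 173.7, 87.4]
ee_rot: [-0.0, 0.997, 0.079, -0.0]
force: [-0.0, -0.4, -0.6]
grip_width: -0.004
grip_force: 0.0
t 6.83 fixture pos [-82.9 -46.5  87.4] F fix [-0.1 -0.3 -0.6] toolx yaw 0.157 z [-0.  0. -1.] w -0.0
tool shift [ 0.9 -9.5 -0.6]
```

```bash
python3 -m jog '[{"tx":0,"ty":-4,"tz":0,"ax":0,"ay":0,"az":0,"jaw":1},{"tx":0,"ty":-4,"tz":0,"ax":0,"ay":0,"az":0,"jaw":1},{"tx":0,"ty":-2,"tz":0,"ax":0,"ay":0,"az":0,"jaw":1}]'; python3 to.py ; python3 lid.py l5.png
```

```text
time_s: 7.2
eef_pos: [473.6, 182.1, 87.4]
ee_rot: [0.001, 0.997, 0.079, -0.0]
force: [1.1, -14.9, 2.6]
grip_width: -0.002
grip_force: 7.2
t 7.2 fixture pos [-82.9 -37.9  87.4] F fix [ -1.2 -14.9   2.6] toolx yaw 0.158 z [-0.    -0.002 -1.   ] w -0.0
lid~ -0.009039225179411078 720 slope 0.00033036423369990555
knob None 0
```

View pics/l5.png

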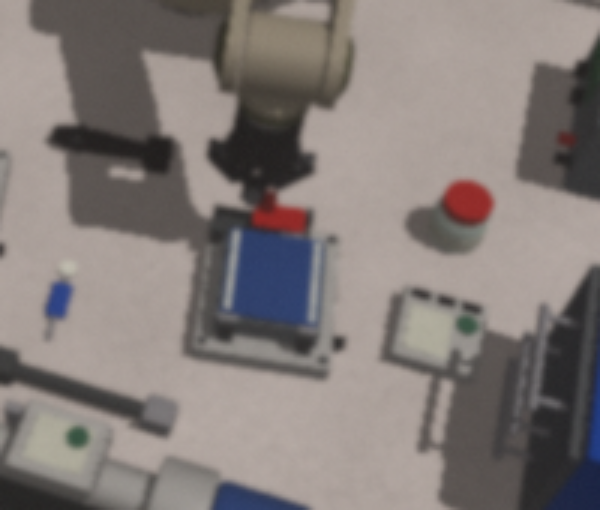

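The bolt (crop about 280,218) now reaches the end stop, and the 15 N reaction says it is home. I'll hold briefly, then back off, lift clear and check.

```bash
python3 -m jog '[{"tx":0,"ty":0,"tz":0,"ax":0,"ay":0,"az":0,"jaw":1},{"tx":0,"ty":0,"tz":0,"ax":0,"ay":0,"az":0,"jaw":1},{"tx":0,"ty":15,"tz":0,"ax":0,"ay":0,"az":0,"jaw":1},{"tx":0,"ty":20,"tz":-20,"ax":0,"ay":0,"az":0,"jaw":1},{"tx":0,"ty":0,"tz":-50,"ax":0,"ay":0,"az":0,"jaw":1}]'; python3 -m jog '[{"tx":0,"ty":40,"tz":-40,"ax":0,"ay":0,"az":0,"jaw":1},{"tx":-30,"ty":50,"tz":0,"ax":0,"ay":0,"az":0,"jaw":1},{"tx":-30,"ty":50,"tz":0,"ax":0,"ay":0,"az":0,"jaw":1},{"tx":0,"ty":0,"tz":0,"ax":0,"ay":0,"az":0,"jaw":1}]';python3 to.py ; python3 lid.py l6.png
```

```text
time_s: 7.92
eef_pos: [478.1, 146.8, 156.5]
ee_rot: [-0.0, 0.997, 0.077, -0.002]
force: [-0.2, 0.2, 0.1]
grip_width: 0.001
grip_force: 0.0
time_s: 8.43
eef_pos: [440.7, -2.2, 197.4]
ee_rot: [-0.0, 0.997, 0.076, 0.0]
force: [0.7, 0.3, 0.3]
grip_width: -0.0
grip_force: 0.0
t 8.43 fixture pos [-144.2 -214.8  197.4] F fix [0.8 0.2 0.3] toolx yaw 0.152 z [ 0.  0. -1.] w -0.0
lid~ -0.015103926443158316 712 slope -0.004210589342366635
knob [-80.96864929 -15.65137815] 28
```

Knob at y = -15.7 mm, where -15 is fully home (was -50.2), and the cover is flat.

```bash
python3 -c "
from rig import *
print(finish_job())"
```

```text
the job is handed in; nothing more can be done
None
```

The left fixture's cover is shut flat and its bolt was then pushed home (about 44 of 45 mm by the camera); nothing else was touched that I know of, though I didn't re-measure the other fixture or loose items, and I handed the job in at about 8.5 s without seeing a verdict.

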